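Slide the drying canisters into one nest against the batten

TASK

Pack the three cream canisters that lie drying on their sides into one nest, sliding them along the board: the biggest pushed back until its closed end is flat against the wooden batten, the middle one fully inside it and the smallest fully inside that, with the three rims about level and everything still lying on its side, mouths facing away from the batten. Leave the mug, the saucer and the clip with the chopsticks where they are.

Things in the scene. Friction and masses are not known exactly. Their poses are not given: they have to be found in the camera images.
- batten: Fixed wooden batten lying across the board at its far side, 22 mm thick (its x), 240 mm long (its y), 30 mm high, three screw heads on top. Origin: centre of its underside. Its +x points away from the robot, so its stop face towards the robot is at x = -11 mm in its frame. It may be turned by up to 7 degrees.
- large: The largest of three cream melamine canisters: open rectangular tub lying on its side, 130 mm wide (y), 80 tall (z), 112 long (x), walls and foot 3 thick, about 260 g. Origin: centre of the underside it lies on; +x to the closed foot, -x out of the mouth. Last 20 mm at the foot bevelled in by 9 mm, to ride up over a larger tub's rim. Foot towards the batten. Slides easily (friction 0.35).
- medium: The middle-sized of three cream melamine canisters: open rectangular tub lying on its side, 108 mm wide (y), 63 tall (z), 110 long (x), walls and foot 3 thick, about 170 g. Origin: centre of the underside it lies on; +x to the closed foot, -x out of the mouth. Last 20 mm at the foot bevelled in by 9 mm, to ride up over a larger tub's rim. Foot away from the robot. Bottomed, its rim is 1 mm proud.
- small: The smallest of three cream melamine canisters: open rectangular tub lying on its side, 86 mm wide (y), 46 tall (z), 108 long (x), walls and foot 3 thick, about 110 g. Origin: centre of the underside it lies on; +x to the closed foot, -x out of the mouth. Last 20 mm at the foot bevelled in by 9 mm, to ride up over a larger tub's rim. Foot away from the robot. Bottomed, its rim is 1 mm proud.
- large_mouth (a point): Centre of the open mouth of the largest canister, in the plane of its rim, at half its height; axes as the canister's.
- medium_mouth (a point): Centre of the open mouth of the middle canister, in the plane of its rim, at half its height; axes as the canister's.
- small_mouth (a point): Centre of the open mouth of the smallest canister, in the plane of its rim, at half its height; axes as the canister's.
- large_foot (a point): Centre of the outer face of the largest canister's closed foot end, at half its height; axes as the canister's.
- mug: Steel mug, 80 mm across, 85 mm tall, handle on its +y side, upright, left of the largest canister. Bystander. Origin: centre of its underside.
- saucer: White ceramic saucer, 130 mm across, 18 mm high, right of the largest canister. Bystander. Origin: centre of its underside.
- clip: White spring clip gripping two 230 mm bamboo chopsticks (along its x), 30 mm high, lying across, left of the largest canister. Bystander. Origin: on the board, mid length of the sticks.
There are look-alikes about, which are no part of the job. What is shaped like the medium but orange or red is not meant.

How it is judged:
By the outcome, as a careful person would: the job done as asked, in the order asked, and still so for the second after the job is handed in, with the robot touching nothing.
It also fails if it takes over 72 s, if anything falls off the work surface, if the arm or the gripper's body presses on something with over 40 N, if the wrist force passes 120 N, or if a joint passes its speed limit or range.

ROBOT

A 6-joint arm with a two-finger parallel gripper is mounted at the origin on the work surface. World frame = base frame: x ahead of the robot, y to its left, z up, the work surface at z = 0. Lengths are in m, angles in degrees, forces in N, time in s.
With the tool pointing down it reaches from about 0.35 to 0.875 m from the base axis. Payload 4.2 kg.
Tool frame: the origin (TCP) lies on the mounting face of the last link; the fingertips stand 182 mm ahead of it and the grasp point (between the pads) lies 164 mm ahead of it (r.tcp_to_grasp is the distance from the TCP to the grasp point, in m); z points along the fingers, y is the line along which they close (so a half turn about z gives the same grasp; the last joint's range is limited). The gripper opens to 87 mm and grips with 3 to 60 N. Pads are 19 mm wide; open, the fingers measure 117 mm over their backs; the gripper's body (75 mm by 190 mm) begins 51 mm behind the grasp point.
Start: joints at [-57.892, 22.042, 0.453, 0, -68.411, -14.817], TCP at [0.186, -0.597, 0.405] pointing down, gripper open.
Joint ranges: [-179.83, 179.83], [-69.29, 118.12], [-61.27, 80.66], [-181.25, 117.63], [-171.15, -9.14], [-177.46, 177.46]. Speed limits (degrees/s): [159.86, 159.86, 180, 180, 180, 180].

INTERFACE

Orientations are given as a 3x3 rotation matrix whose columns are the frame's x, y, z axes.
In Python, from station import sense, eyes, r gives the robot as it stands.
- The arm moves only by the tool jog_arm, never from a script. Its argument "increments" is a list of rows, each a list of 4 numbers: the shift along the tool's x, y, z normalised to -1 to 1, where 1 is 0.02 m, then the turn about the tool's z normalised to -1 to 1, where 1 is 0.08 rad. A call has 1 to 10 rows; each row shifts and turns the commanded pose from where the row before left it, along the tool's axes as they then stand; what a row does not reach is not made up. A row lasts 1/10 s, in which the tool goes at most 50 mm and 8.59 degrees, less where a joint would pass 70% of its speed; a pose out of reach is approached as far as the arm can. A call with a number of a shift or a turn outside -1 to 1 is refused whole. A call with a gripper value outside its range is refused whole. "grip" is the finger opening in mm, from 0 to 87, set as the call begins (left out, the last holds). The fingers move at their own pace and stop on an object; the grip force is fixed at half the most. Time passes only in rows, so rows that do not move let the fingers close. It gives the time, the measured TCP pose, the force, the opening and the grip force at its end, in the units of the state.
- sense(): the state, without advancing time (a new reading comes with each control period).
- eyes.capture(name): name is "scene" or "top" or "wrist"; returns the picture (400x640x3 uint8, blue, green, red); there is no depth.
- eyes.get_calibration(name): a dict with "camera_matrix" (3x3 intrinsics, pixels), "k1" (the pictures are not rectified: a ray, as slopes to the right and down, at radius r is drawn at 1 + k1 r^2 times it, then the intrinsics apply), "R" (3x3) and "t" (3): a world point X has camera coordinates R X + t; the wrist camera has in their place "T_tool_cam" (4x4, takes a point from camera to tool coordinates, whose origin is the TCP and whose axes are the flange's). Camera axes: x right, y down, z forward; pixel columns grow to the right and rows downward; lengths in m; the calibration is good to about 2 mm. A picture is of the moment at which its call begins: read the wrist's pose just before it. get_calibration takes no time and is no camera call.
- r.finish_job(): hands the job in; it is judged then, once.
Trained networks look in the newest picture that a camera, given by its name, has taken for a name from the list of things; names that differ only in an ending like _2 or _b are one class to them, and where a whole thing is asked for, a point or a joint stands for the part that bears it (a point fixed in the world has none). Each returns a list of dicts, best first, with "conf" (0 to 1); they miss things now and then, are a little off and sometimes report something else, mostly with a low value. They report only what shows in the picture. A call takes as long as a camera call. They do not tell look-alikes from the thing itself.
- eyes.spot_in(camera, name): "centre" ([x, y, z] in m, in world coordinates, good to about 4 mm: the middle of the surface that is visible of it).
- eyes.outline_of(camera, name): "mask" (400x640 bool, what is visible of it).
The state is a dict: "time_s": time; "joints": joint angles; "joint_velocities": joint speeds; "effort": joint torques, N m; "tcp_pos": TCP position; "ee_rot": TCP orientation; "wrist_force": force on the tool from outside, world axes, zero at the start; "moment": the same for the moment, N m; "gripper_width": opening from 0.0 (shut) to 1.0 (fully open); "gripper_force": force on a finger pad.
Only numpy, scipy, OpenCV 4.12 (cv2) and the standard library are available. Lean on these libraries where they do the work, as an engineer would, in place of code of your own. Each camera call takes 0.05 s, during which the arm holds its last target. There are 200 camera calls.

## Working session

There is one attempt and no reset: what is moved stays moved. The work goes in short steps, Python scripts to look and compute and a tool call to move; the robot and the scene stay as the last step left them, time stands still between calls to the robot, and variables do not carry over. Pictures are saved under pics/ and viewed, at most 10 in all, crops included, and the job is handed in when it is done.

Besides the shell and the picture viewer there is one more tool, called after "Request:" as name(argument=value, ...) on one line, values as JSON. jog_arm: Moves the arm, as the interface text tells. Its arguments: {"type":"object","properties":{"increments":{"type":"array"},"grip":{"type":"number"}},"required":["increments"]}

```bash
mkdir -p pics; ls; python3 - <<'E'
from station import sense, eyes, r
import cv2,numpy as np
s=sense();print(s['time_s'],s['tcp_pos'],np.round(s['ee_rot'],3).tolist(),s['gripper_width'])
a=eyes.capture("scene");b=eyes.capture("top")
cv2.imwrite('pics/a.png',a);cv2.imwrite('pics/b.png',b)
for n in("large","medium","small","batten","large_mouth","medium_mouth","small_mouth","large_foot","mug","saucer","clip"):
  for c in("scene","top"):
    print(n,c,[(np.round(d['centre'],3).tolist(),round(d['conf'],2)) for d in eyes.spot_in(c,n)])
for c in("scene","top","wrist"):
  print({k:np.round(v,4).tolist() for k,v in eyes.get_calibration(c).items()})
E
```

```text
pics
0.0 [ 0.18575151 -0.5965461   0.40365214] [[-0.955, -0.297, -0.001], [-0.297, 0.955, 0.002], [0.0, 0.002, -1.0]] 1.0031378103450521
large scene [([0.645, -0.045, 0.077], 0.61)]
large top [([0.617, -0.038, 0.082], 0.89), ([0.452, 0.215, 0.047], 0.7)]
medium scene [([0.865, -0.062, 0.06], 0.89), ([0.499, -0.217, 0.062], 0.73), ([0.33, -0.295, 0.065], 0.63)]
medium top [([0.846, -0.056, 0.06], 0.98), ([0.318, -0.286, 0.064], 0.96), ([0.477, -0.21, 0.066], 0.7)]
small scene [([0.463, 0.203, 0.041], 0.63)]
small top [([0.454, 0.211, 0.046], 0.55)]
batten scene [([0.741, -0.041, 0.023], 0.9)]
batten top [([0.725, -0.032, 0.028], 0.93)]
large_mouth scene [([0.638, -0.048, 0.08], 0.72), ([0.5, -0.221, 0.062], 0.3)]
large_mouth top [([0.614, -0.037, 0.078], 0.75)]
medium_mouth scene [([0.331, -0.294, 0.064], 0.93), ([0.498, -0.219, 0.066], 0.79), ([0.862, -0.058, 0.065], 0.76)]
medium_mouth top [([0.846, -0.055, 0.062], 0.63), ([0.476, -0.216, 0.065], 0.6), ([0.316, -0.29, 0.058], 0.56), ([0.456, 0.209, 0.046], 0.52)]
small_mouth scene [([0.463, 0.201, 0.047], 0.77)]
small_mouth top [([0
[... 522 characters left out ...]
], 0.32)]
{'camera_matrix': [[374.1218, 0.0, 316.8758], [0.0, 374.1218, 204.3923], [0.0, 0.0, 1.0]], 'k1': 0.0021, 'R': [[0.4159, 0.9092, 0.0167], [0.72, -0.318, -0.6168], [-0.5555, 0.2685, -0.787]], 't': [-0.2627, -0.3702, 1.288]}
{'camera_matrix': [[407.5274, 0.0, 328.6097], [0.0, 407.5274, 208.1369], [0.0, 0.0, 1.0]], 'k1': -0.04, 'R': [[0.0029, -1.0, -0.0001], [-0.9936, -0.0029, -0.1125], [0.1125, 0.0004, -0.9937]], 't': [0.0293, 0.5881, 1.0563]}
{'camera_matrix': [[348.8252, 0.0, 318.7353], [0.0, 348.8252, 194.674], [0.0, 0.0, 1.0]], 'k1': -0.0635, 'T_tool_cam': [[-0.0007, -0.9684, -0.2493, 0.067], [1.0, -0.0007, -0.0001, -0.0016], [-0.0, -0.2493, 0.9684, 0.0201], [0.0, 0.0, 0.0, 1.0]]}
```

View pics/a.png

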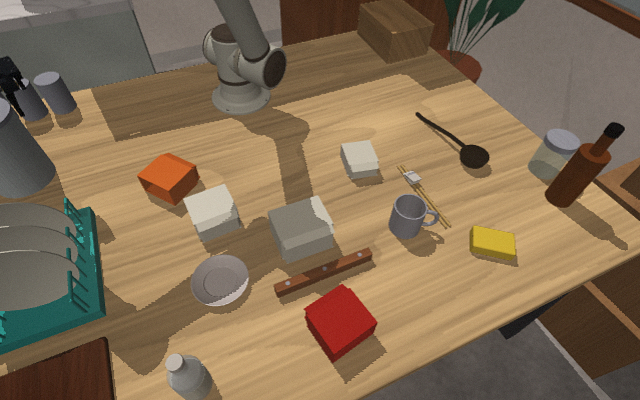

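View pics/b.png

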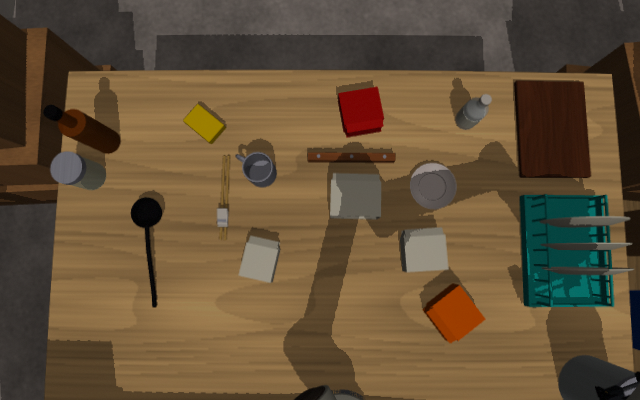

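The overhead picture shows the large tub at (356,195), the batten at (351,156), the saucer at (433,185) and the mug at (257,168). Candidates shaped like the medium are cream (425,250), orange (455,313) and red (361,110). Only the cream one fits, since the orange and red ones are ruled out. The small tub is at (260,258). I'll confirm this in a crop and fit poses in both views.

```bash
cat > h.py <<'E'
from station import sense, eyes, r
import cv2,numpy as np
from scipy.optimize import minimize
DIM=dict(large=(112,130,80),medium=(110,108,63),small=(108,86,46),batten=(22,240,30))
CAL={c:eyes.get_calibration(c) for c in("scene","top")}
def proj(c,P):
    k=CAL[c];q=np.asarray(P)@np.array(k["R"]).T+k["t"];s=q[:,:2]/q[:,2:]
    s=s*(1+k["k1"]*(s**2).sum(1,keepdims=True));K=np.array(k["camera_matrix"])
    return s*[K[0,0],K[1,1]]+K[:2,2]
def verts(n,p,h=None):
    l,w,t=np.array(DIM[n])/1e3
    if h: t=h
    b=0 if n=="batten" else .009; d=0 if n=="batten" else .02
    V=[(x,y*(w/2-i),(i if z==0 else t-i)) for x,i in((-l/2,0),(l/2-d,0),(l/2,b)) for y in(-1,1) for z in(0,1)]
    V=np.array(V);c,s=np.cos(p[2]),np.sin(p[2])
    return np.c_[p[0]+c*V[:,0]-s*V[:,1],p[1]+s*V[:,0]+c*V[:,1],V[:,2]]
def sil(c,V,S=4):
    hull=cv2.convexHull(proj(c,V).astype(np.float32))[:,0]
    m=np.zeros((400*S,640*S),np.uint8);cv2.fillConvexPoly(m,np.round((hull+.5)*S-.5).astype(np.int32),1)
    return cv2.resize(m.astype(np.float32),(640,400),interpolation=cv2.INTER_AREA)
def mask(c,n,near):
    V=verts(n,[near[0],near[1],0]);g=sil(c,V);best=None
    for d in eyes.outline_of(c,n):
        o=(d["mask"]*g).sum()
        if o>.3*g.sum() and (best is None or d["conf"]>best["conf"]): best=d
    return None if best is None else best["mask"].astype(np.float32)
def fit(n,p0,height=False,cams=("scene","top"),ms=None):
    ms=ms or {c:mask(c,n,p0) for c in cams};ms={c:m for c,m in ms.items() if m is not None}
    def cost(q):
        h=q[3]/10+DIM[n][2]/1e3 if height else None
        return sum(np.abs(sil(c,verts(n,[q[0],q[1],q[2]*5],h))-m).sum()/m.sum() for c,m in ms.items())
    x0=[p0[0],p0[1],p0[2]/5]+([0] if height else [])
    best=min((minimize(cost,x0,method="Nelder-Mead",options=dict(initial_simplex=np.array([x0]+[np.array(x0)+np.eye(len(x0))[i]*s*([.015,.015,.03,.1][i]) for i in range(len(x0))]),xatol=1e-4,fatol=1e-4)) for s in(1,-1)),key=lambda o:o.fun)
    q=best.x
    out=[round(q[0],4),round(q[1],4),round(float(np.degrees(q[2]*5)),2)]+([round(q[3]/10+DIM[n][2]/1e3,4)] if height else [])
    return out,round(best.fun,3),list(ms)
E
python3 - <<'E'
from h import *
a=eyes.capture("scene");b=eyes.capture("top")
crops=[cv2.resize(a[150:270,y:y+130],None,fx=3,fy=3) for y in(130,)]+[cv2.resize(b[220:340,380:510],None,fx=3,fy=3)]
cv2.imwrite('pics/c.png',np.hstack(crops))
for n,p in dict(large=[.625,-.04,0],medium=[.487,-.212,.1],small=[.46,.21,-.2],batten=[.735,-.037,0]).items():
    print(n,fit(n,p),fit(n,p,True), [fit(n,p,cams=(c,))[0] for c in("scene","top")])
E
```

```text
large ([np.float64(0.6183), np.float64(-0.0368), -0.91], np.float64(0.058), ['scene', 'top']) ([np.float64(0.6181), np.float64(-0.0366), -0.65, np.float64(0.0817)], np.float64(0.059), ['scene', 'top']) [[np.float64(0.6176), np.float64(-0.0358), -1.17], [np.float64(0.6187), np.float64(-0.0375), -1.16]]
medium ([np.float64(0.4781), np.float64(-0.2176), 4.06], np.float64(0.104), ['scene', 'top']) ([np.float64(0.4785), np.float64(-0.2173), 5.03, np.float64(0.0652)], np.float64(0.103), ['scene', 'top']) [[np.float64(0.4766), np.float64(-0.2163), 3.21], [np.float64(0.4795), np.float64(-0.2187), 4.64]]
small ([np.float64(0.4544), np.float64(0.2138), -14.13], np.float64(0.137), ['scene', 'top']) ([np.float64(0.4544), np.float64(0.214), -13.15, np.float64(0.0456)], np.float64(0.137), ['scene', 'top']) [[np.float64(0.4522), np.float64(0.2161), -14.03], [np.float64(0.456), np.float64(0.213), -13.69]]
batten ([np.float64(0.7307), np.float64(-0.0285), -0.16], np.float64(0.233), ['scene', 'top']) ([np.float64(0.7303), np.float64(-0.0285), 0.03, np.float64(0.029)], np.float64(0.223), ['scene', 'top']) [[np.float64(0.729), np.float64(-0.027), 0.14], [np.float64(0.7312), np.float64(-0.0307), -0.33]]
```

View pics/c.png

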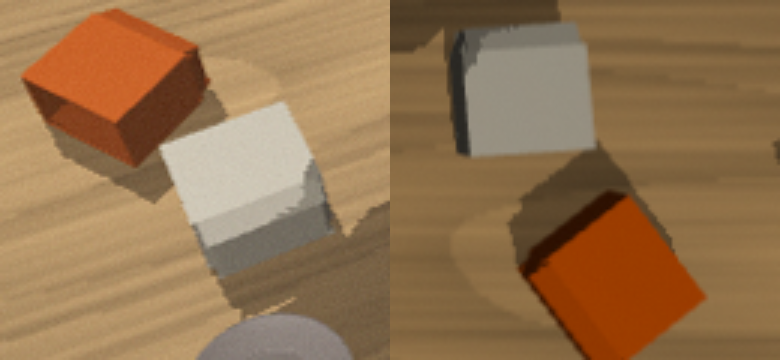

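The crop confirms it: the cream medium has its bevelled foot pointing away from the robot, and the orange look-alike stands beside it. The fitted heights agree with the text. I'll go behind the large tub with the fingers open.

Request:
jog_arm(increments=[[0,0,0,0.97],[0,0,0,0.97],[0,0,0,0.97],[0,0,0,0.97],[-0.6,0.95,0,0],[-0.6,0.95,0,0],[-0.6,0.95,0,0],[-0.6,0.95,0,0],[-0.6,0.95,0,0],[-0.6,0.95,0,0]], grip=87)

```text
time_s: 3.5
tcp_pos: [0.2591, -0.4826, 0.4049]
ee_rot: [[-1.0, 0.009, 0.0], [0.009, 1.0, -0.0], [-0.0, -0.0, -1.0]]
wrist_force: [0.6, 0.9, 0.1]
gripper_width: 1.003
gripper_force: 0.0
```

Request:
jog_arm(increments=[[-0.6,0.95,0,0],[-0.6,0.95,0,0],[-0.6,0.95,0,0],[-0.6,0.95,0,0],[-0.6,0.95,0,0],[-0.6,0.95,0,0],[-0.6,0.95,0,0],[-0.6,0.95,0,0],[-0.6,0.95,0,0],[-0.6,0.95,0,0]])

```text
time_s: 4.5
tcp_pos: [0.3808, -0.2936, 0.405]
ee_rot: [[-1.0, 0.009, 0.001], [0.009, 1.0, -0.0], [-0.001, -0.0, -1.0]]
wrist_force: [-0.6, -0.1, 0.1]
gripper_width: 1.0
gripper_force: 0.0
```

Request:
jog_arm(increments=[[-0.6,0.95,0,0],[-0.6,0.95,0,0],[-0.6,0.95,0,0],[-0.6,0.95,0,0],[-0.6,0.95,0,0],[-0.6,0.95,0,0],[-0.6,0.95,0,0],[-0.6,0.95,0,0],[-0.6,0.95,0,0],[0,0,0,0]])

```text
time_s: 5.5
tcp_pos: [0.491, -0.1228, 0.4048]
ee_rot: [[-1.0, 0.006, 0.001], [0.006, 1.0, 0.0], [-0.001, 0.0, -1.0]]
wrist_force: [-0.2, 0.5, -0.2]
gripper_width: 1.0
gripper_force: 0.0
```

Request:
jog_arm(increments=[[-0.2,0.7,0.8,0],[-0.2,0.7,0.9,0],[-0.2,0.7,1,0],[-0.2,0.7,1,0],[-0.2,0.7,1,0],[-0.2,0.5,1,0],[-0.2,0.3,1,0],[-0.2,0,1,0],[0,0,1,0],[0,0,1,0]])

```text
time_s: 6.5
tcp_pos: [0.5226, -0.0391, 0.2102]
ee_rot: [[-1.0, 0.009, 0.0], [0.009, 1.0, -0.0], [-0.0, -0.0, -1.0]]
wrist_force: [0.5, -0.2, 0.4]
gripper_width: 1.001
gripper_force: 0.0
```

Request:
jog_arm(increments=[[-0.4,0,0.2,0],[-0.4,0,0,0],[-0.4,0,0,0],[-0.4,0,0,0],[-0.3,0,0,0],[-0.3,0,0,0],[-0.3,0,0,0],[-0.3,0,0,0],[-0.3,0,0,0],[0,0,0,0]])

```text
time_s: 7.5
tcp_pos: [0.5856, -0.039, 0.2068]
ee_rot: [[-1.0, 0.008, 0.002], [0.008, 1.0, 0.0], [-0.002, 0.0, -1.0]]
wrist_force: [0.4, -0.7, -0.2]
gripper_width: 0.999
gripper_force: 0.0
```

Pushing at about .586; expected contact with the batten is around .598.

Request:
jog_arm(increments=[[-0.2,0,0,0],[-0.2,0,0,0],[-0.1,0,0,0],[0,0,0,0]])

```text
time_s: 7.9
tcp_pos: [0.595, -0.0392, 0.2067]
ee_rot: [[-1.0, 0.009, 0.001], [0.009, 1.0, 0.0], [-0.001, 0.0, -1.0]]
wrist_force: [0.2, -0.7, -1.1]
gripper_width: 1.001
gripper_force: 0.0
```

Request:
jog_arm(increments=[[-0.1,0,0,0],[-0.1,0,0,0],[0,0,0,0]])

```text
time_s: 8.2
tcp_pos: [0.5973, -0.0394, 0.2064]
ee_rot: [[-1.0, 0.008, -0.005], [0.008, 1.0, -0.001], [0.005, -0.001, -1.0]]
wrist_force: [-5.4, -0.8, 2.5]
gripper_width: 0.998
gripper_force: 2.8
```

```bash
python3 - <<'E'
from h import *
s=sense();print(s['tcp_pos'],s['wrist_force'])
a=eyes.capture("scene");b=eyes.capture("top")
cv2.imwrite('pics/d.png',np.hstack([cv2.resize(a[170:310,240:400],None,fx=2.5,fy=2.5),cv2.resize(b[120:260,280:440],None,fx=2.5,fy=2.5)]))
print(fit("large",[.66,-.037,0]),[fit("large",[.66,-.037,0],cams=(c,))[0] for c in("scene","top")])
print(fit("batten",[.731,-.029,0]))
E
```

```text
[ 0.59732799 -0.03944259  0.2063972 ] [-5.38093339 -0.775262    2.5406458 ]
([np.float64(0.6627), np.float64(-0.0364), 0.16], np.float64(0.106), ['scene']) [[np.float64(0.6627), np.float64(-0.0364), 0.16], [np.float64(0.66), np.float64(-0.037), 0.0]]
([np.float64(0.7304), np.float64(-0.0306), -0.03], np.float64(0.614), ['scene', 'top'])
```

View pics/d.png

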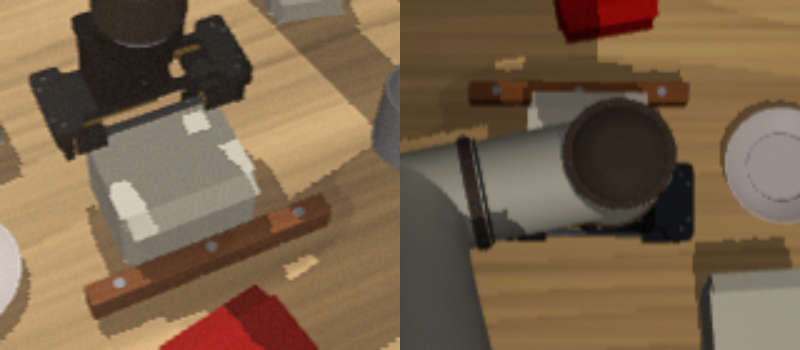

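The large's bevelled foot touches the batten, level with it in both views. I'll press it square, back off, rise and turn.

Request:
jog_arm(increments=[[-0.1,0,0,-0.1],[-0.1,0,0,0],[0,0,0,0],[0,0,0,0]])

```text
time_s: 9.0
tcp_pos: [0.5987, -0.0399, 0.2058]
ee_rot: [[-1.0, 0.003, -0.013], [0.003, 1.0, -0.001], [0.013, -0.001, -1.0]]
wrist_force: [-12.1, 0.7, 6.7]
gripper_width: 1.002
gripper_force: 6.5
```

Request:
jog_arm(increments=[[0.5,0,0,0],[0.8,0,0,0],[0.8,0,-0.5,0],[0,0,-1,0],[0,0,-1,1],[0,0,-1,1],[0,0,-1,1],[0,0,0,1],[0,0,0,1],[0,0,0,1]], grip=50)

```text
time_s: 10.0
tcp_pos: [0.561, -0.0391, 0.2974]
ee_rot: [[-0.885, 0.465, 0.003], [0.465, 0.885, 0.001], [-0.003, 0.002, -1.0]]
wrist_force: [0.5, -0.3, 0.4]
gripper_width: 0.574
gripper_force: 0.0
```

Request:
jog_arm(increments=[[0,0,0,1],[0,0,0,1],[0,0,0,1],[0,0,0,1],[0,0,0,1],[0,0,0,1],[0,0,0,1],[0,0,0,1],[0,0,0,1],[0,0,0,1]])

```text
time_s: 11.0
tcp_pos: [0.561, -0.0391, 0.2971]
ee_rot: [[-0.283, 0.959, 0.003], [0.959, 0.283, 0.0], [-0.0, 0.003, -1.0]]
wrist_force: [0.1, -0.1, -0.4]
gripper_width: 0.577
gripper_force: 0.0
```

Request:
jog_arm(increments=[[0,0,0,1],[0,0,0,1],[0,0,0,0.7],[-0.9,0,0,0],[-0.9,0,0,0],[-0.9,0,0,0],[-0.9,0,0,0],[-0.9,0,0,0],[-0.9,0,0,0],[0,0,0,0]])

```text
time_s: 12.0
tcp_pos: [0.579, -0.1908, 0.2865]
ee_rot: [[-0.119, 0.993, -0.006], [0.991, 0.12, 0.063], [0.063, 0.001, -0.998]]
wrist_force: [-0.7, 0.3, 0.5]
gripper_width: 0.576
gripper_force: 0.0
```

```bash
python3 - <<'E'
from h import *
a=eyes.capture("scene");b=eyes.capture("top")
s=sense();print(s['tcp_pos'],np.round(s['joints'],1))
for n,p in dict(large=[.66,-.037,0],medium=[.478,-.217,.075],batten=[.731,-.029,0]).items():
    print(n,fit(n,p), [fit(n,p,cams=(c,))[0] for c in("scene","top")])
E
```

```text
[ 0.57879774 -0.18913404  0.28670458] [  -3.7   26.8   -8.6   -4.4  -55.3 -166.8]
large ([np.float64(0.66), np.float64(-0.0361), -0.36], np.float64(0.067), ['scene']) [[np.float64(0.66), np.float64(-0.0361), -0.36], [np.float64(0.66), np.float64(-0.037), 0.0]]
medium ([np.float64(0.4766), np.float64(-0.218), 4.3], np.float64(1.471), ['scene', 'top']) [[np.float64(0.4756), np.float64(-0.2185), 4.42], [np.float64(0.4792), np.float64(-0.2186), 4.38]]
batten ([np.float64(0.7301), np.float64(-0.0281), 0.17], np.float64(2.028), ['scene', 'top']) [[np.float64(0.7295), np.float64(-0.0269), 0.33], [np.float64(0.7322), np.float64(-0.0284), 0.8]]
```

j6 is near its limit in this orientation, so I'll use the half-turned one instead (j6 ≈ 0).

Request:
jog_arm(increments=[[0,0,-0.5,-1],[0,0,0,-1],[0,0,0,-1],[0,0,0,-1],[0,0,0,-1],[0,0,0,-1],[0,0,0,-1],[0,0,0,-1],[0,0,0,-1],[0,0,0,-1]])

```text
time_s: 13.7
tcp_pos: [0.579, -0.1889, 0.2969]
ee_rot: [[-0.8, 0.6, -0.007], [0.599, 0.798, 0.062], [0.043, 0.046, -0.998]]
wrist_force: [-0.7, 0.6, 0.5]
gripper_width: 0.576
gripper_force: 0.0
```

Request:
jog_arm(increments=[[0,0,0,-1],[0,0,0,-1],[0,0,0,-1],[0,0,0,-1],[0,0,0,-1],[0,0,0,-1],[0,0,0,-1],[0,0,0,-1],[0,0,0,-1],[0,0,0,-1]])

```text
time_s: 14.7
tcp_pos: [0.579, -0.189, 0.2969]
ee_rot: [[-0.988, -0.155, -0.007], [-0.155, 0.986, 0.062], [-0.003, 0.063, -0.998]]
wrist_force: [0.3, -0.5, 0.3]
gripper_width: 0.572
gripper_force: 0.0
```

Request:
jog_arm(increments=[[0,0,0,-1],[0,0,0,-1],[0,0,0,-1],[0,0,0,-1],[0,0,0,-1],[0,0,0,-1],[0,0,0,-1],[0,0,0,-1],[0,0,0,-1],[0,0,0,-1]])

```text
time_s: 15.7
tcp_pos: [0.579, -0.1889, 0.2969]
ee_rot: [[-0.577, -0.817, -0.007], [-0.815, 0.575, 0.063], [-0.047, 0.042, -0.998]]
wrist_force: [0.9, 0.7, -0.4]
gripper_width: 0.576
gripper_force: 0.0
```

Request:
jog_arm(increments=[[0,0,0,-1],[0,0,0,-1],[0,0,0,-1],[0,0,0,-1],[0,0,0,-1],[0,0,0,-1],[0,0,0,-1],[0,0,0,-1],[0,0,0,-0.7],[0,0,0,0]])

```text
time_s: 16.7
tcp_pos: [0.579, -0.189, 0.2969]
ee_rot: [[0.078, -0.997, -0.007], [-0.995, -0.078, 0.062], [-0.063, 0.002, -0.998]]
wrist_force: [-0.0, 0.3, -0.1]
gripper_width: 0.579
gripper_force: 0.0
```

```bash
python3 - <<'E'
from h import *
s=sense();print(s['time_s'],s['tcp_pos'],np.round(s['joints'],1));R=np.array(s['ee_rot']);print(np.round(R,3).tolist())
print(R.T@(np.array([.475,-.308,.197])-s['tcp_pos'])/.02)
E
```

```text
16.7 [ 0.57899755 -0.18895215  0.29691399] [ -3.7  26.1  -8.   -4.3 -56.5  10.5]
[[0.078, -0.997, -0.007], [-0.995, -0.078, 0.062], [-0.063, 0.002, -0.998]]
[5.83294545 5.63637543 4.65131594]
```

```bash
cat > plan.py <<'E'
from station import sense
import numpy as np
from scipy.spatial.transform import Rotation as Ro
def plan(*legs):
    """legs: (tip x,y,z, yaw deg of tool x, rows)"""
    s=sense();R=np.array(s['ee_rot']);p=np.array(s['tcp_pos'])
    tip=p+.182*R[:,2];print('tip',np.round(tip,4),'yaw',round(np.degrees(np.arctan2(R[1,0],R[0,0]))%360,2),'t',s['time_s'],'j6',round(s['joints'][5],1),'tilt',np.round(R[:2,2],3))
    for x,y,z,yaw,n in legs:
        dy=np.radians((yaw-np.degrees(np.arctan2(R[1,0],R[0,0]))+180)%360-180)
        t0=tip.copy();out=[]
        for i in range(n):
            tgt=t0+(np.array([x,y,z])-t0)*(i+1)/n
            a=-dy/n;  # turn about tool z (down)
            R2=R@Ro.from_rotvec([0,0,a]).as_matrix()
            d=R.T@(tgt-tip)/.02
            row=[round(float(v),2) for v in (*d,a/.08)];out.append(row)
            tip=tip+R@(np.array(row[:3])*.02);R=R@Ro.from_rotvec([0,0,row[3]*.08]).as_matrix()
        print(out)
E
python3 -c "
from plan import *
plan((.475,-.306,.105,274.3,8),(.475,-.306,.015,274.3,6),(.468,-.2,.015,272.2,10),(.461,-.1,.015,270,10))"
```

```text
tip [ 0.5777 -0.1776  0.1153] yaw 274.46 t 16.7 j6 10.5 tilt [-0.007  0.062]
[[0.75, 0.7, 0.02, 0.0], [0.76, 0.7, 0.02, 0.0], [0.75, 0.71, 0.02, 0.0], [0.75, 0.7, 0.01, 0.0], [0.75, 0.7, 0.02, 0.0], [0.76, 0.7, 0.02, 0.0], [0.75, 0.71, 0.02, 0.0], [0.75, 0.7, 0.02, 0.0]]
[[0.05, -0.0, 0.75, 0.01], [0.05, -0.0, 0.75, 0.01], [0.04, -0.01, 0.74, 0.01], [0.05, 0.0, 0.75, 0.01], [0.05, -0.0, 0.75, 0.01], [0.05, -0.0, 0.75, 0.01]]
[[-0.53, -0.0, 0.03, 0.04], [-0.53, -0.01, 0.04, 0.04], [-0.53, 0.0, 0.03, 0.04], [-0.53, 0.0, 0.03, 0.04], [-0.53, 0.01, 0.04, 0.04], [-0.53, 0.0, 0.03, 0.04], [-0.53, 0.01, 0.03, 0.04], [-0.53, 0.0, 0.04, 0.04], [-0.53, 0.01, 0.03, 0.04], [-0.54, 0.01, 0.03, 0.04]]
[[-0.5, 0.01, 0.03, 0.05], [-0.5, 0.02, 0.03, 0.05], [-0.5, 0.02, 0.04, 0.05], [-0.5, 0.02, 0.03, 0.05], [-0.5, 0.02, 0.03, 0.05], [-0.5, 0.03, 0.03, 0.05], [-0.5, 0.03, 0.03, 0.05], [-0.49, 0.02, 0.03, 0.05], [-0.5, 0.04, 0.04, 0.05], [-0.5, 0.03, 0.03, 0.05]]
```

Request:
jog_arm(increments=[[0.75,0.7,0.02,0],[0.75,0.7,0.02,0],[0.75,0.7,0.02,0],[0.75,0.7,0.02,0],[0.75,0.7,0.02,0],[0.75,0.7,0.02,0],[0.75,0.7,0.02,0],[0.75,0.7,0.02,0],[0,0,0,0]])

```text
time_s: 17.6
tcp_pos: [0.4744, -0.3187, 0.2861]
ee_rot: [[0.073, -0.997, -0.008], [-0.995, -0.074, 0.063], [-0.063, 0.004, -0.998]]
wrist_force: [-0.1, 0.9, 0.3]
gripper_width: 0.574
gripper_force: 0.0
```

Request:
jog_arm(increments=[[0.05,0,0.75,0],[0.05,0,0.75,0],[0.05,0,0.75,0],[0.05,0,0.75,0],[0.05,0,0.75,0],[0.05,0,0.75,0],[0,0,0,0]])

```text
time_s: 18.3
tcp_pos: [0.4757, -0.3168, 0.1943]
ee_rot: [[0.076, -0.997, -0.011], [-0.995, -0.077, 0.064], [-0.065, 0.006, -0.998]]
wrist_force: [-0.8, 0.8, -0.5]
gripper_width: 0.578
gripper_force: 0.0
```

```bash
python3 -c "
from plan import *
plan((.468,-.2,.015,272.2,10),(.461,-.1,.015,270,10))"
```

```text
tip [ 0.4736 -0.3051  0.0127] yaw 274.39 t 18.3 j6 26.3 tilt [-0.011  0.064]
[[-0.53, -0.01, 0.02, 0.05], [-0.52, -0.01, 0.03, 0.05], [-0.53, -0.01, 0.02, 0.05], [-0.52, -0.01, 0.02, 0.05], [-0.53, -0.0, 0.02, 0.05], [-0.53, -0.0, 0.03, 0.05], [-0.52, -0.0, 0.02, 0.05], [-0.53, -0.0, 0.02, 0.05], [-0.52, 0.0, 0.02, 0.05], [-0.53, 0.01, 0.03, 0.05]]
[[-0.5, 0.02, 0.03, 0.05], [-0.5, 0.01, 0.03, 0.05], [-0.5, 0.03, 0.04, 0.05], [-0.5, 0.02, 0.03, 0.05], [-0.5, 0.02, 0.03, 0.05], [-0.5, 0.03, 0.03, 0.05], [-0.5, 0.03, 0.04, 0.05], [-0.5, 0.03, 0.03, 0.05], [-0.5, 0.03, 0.03, 0.05], [-0.5, 0.03, 0.03, 0.05]]
```

Request:
jog_arm(increments=[[-0.53,0,0.03,0.05],[-0.53,0,0.03,0.05],[-0.53,0,0.03,0.05],[-0.53,0,0.03,0.05],[-0.53,0,0.03,0.05],[-0.53,0,0.03,0.05],[-0.53,0,0.03,0.05],[-0.53,0,0.03,0.05],[-0.53,0,0.03,0.05],[-0.53,0,0.03,0.05]])

```text
time_s: 19.3
tcp_pos: [0.47, -0.2104, 0.1969]
ee_rot: [[0.037, -0.999, -0.007], [-0.997, -0.038, 0.062], [-0.063, 0.005, -0.998]]
wrist_force: [-0.1, -0.3, 0.3]
gripper_width: 0.577
gripper_force: 0.4
```

Request:
jog_arm(increments=[[-0.5,0.02,0.03,0.05],[-0.5,0.02,0.03,0.05],[-0.5,0.02,0.03,0.05],[-0.5,0.02,0.03,0.05],[-0.5,0.02,0.03,0.05],[-0.5,0.02,0.03,0.05],[-0.5,0.02,0.03,0.05],[-0.5,0.02,0.03,0.05],[-0.3,0,0.02,0.05],[0,0,0,0]])

```text
time_s: 20.3
tcp_pos: [0.465, -0.1244, 0.1972]
ee_rot: [[0.003, -1.0, -0.007], [-0.998, -0.003, 0.063], [-0.063, 0.007, -0.998]]
wrist_force: [0.2, -0.1, 0.1]
gripper_width: 0.577
gripper_force: 0.0
```

```bash
python3 - <<'E'
from h import *
from plan import plan
a=eyes.capture("scene");b=eyes.capture("top")
cv2.imwrite('pics/e.png',np.hstack([cv2.resize(a[130:330,150:350],None,fx=2,fy=2),cv2.resize(b[120:320,270:470],None,fx=2,fy=2)]))
plan()
for n,p in dict(large=[.66,-.037,0],medium=[.473,-.055,0.01]).items():
    print(n,[fit(n,p,cams=(c,)) for c in("scene","top")])
E
```

```text
tip [ 0.4637 -0.1137  0.0155] yaw 270.12 t 20.4 j6 2.0 tilt [-0.007  0.062]
large [([np.float64(0.6599), np.float64(-0.0361), -0.34], np.float64(0.055), ['scene']), ([np.float64(0.6638), np.float64(-0.0372), 0.22], np.float64(0.021), ['top'])]
medium [([np.float64(0.4721), np.float64(-0.0411), -10.63], np.float64(0.364), ['scene']), ([np.float64(0.473), np.float64(-0.055), 0.57], np.float64(0.0), [])]
```

View pics/e.png

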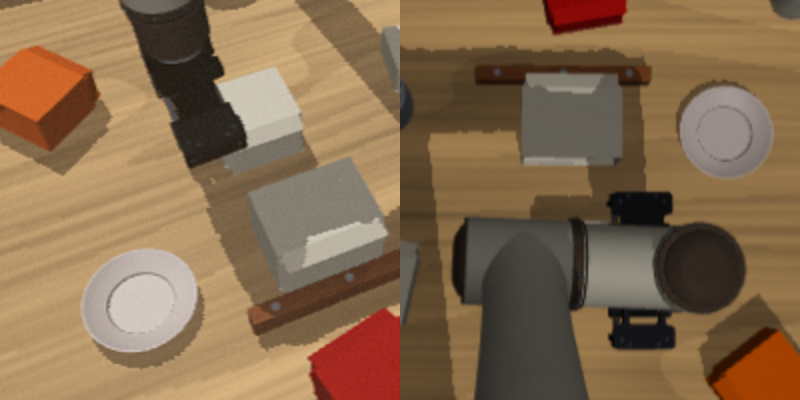

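The medium follows squarely and is now next to the line through the large's mouth. I'll push another 13 mm, then back off and measure.

Request:
jog_arm(increments=[[-0.3,0,0.02,0.03],[-0.3,0,0.02,0],[-0.1,0,0,0],[0,0,0,0],[1,0,0,0],[1,0,-0.9,0],[0,0,-1,0],[0,0,-1,0],[0,0,-1,1],[0,0,0,1]], grip=87)

```text
time_s: 21.6
tcp_pos: [0.4663, -0.1562, 0.2753]
ee_rot: [[-0.162, -0.987, -0.001], [-0.985, 0.162, 0.062], [-0.061, 0.011, -0.998]]
wrist_force: [0.4, 0.0, 0.2]
gripper_width: 1.0
gripper_force: 0.0
```

```bash
python3 - <<'E'
from h import *
from plan import plan
a=eyes.capture("scene");b=eyes.capture("top")
plan((.47,-.12,.095,180,18),(.382,-.037,.095,180,8))
for n,p in dict(large=[.66,-.037,0],medium=[.473,-.038,0.01]).items():
    print(n,[fit(n,p,cams=(c,)) for c in("scene","top")])
E
```

```text
tip [ 0.4644 -0.1446  0.0915] yaw 260.78 t 21.7 j6 -5.2 tilt [-0.006  0.063]
[[-0.07, -0.0, -0.01, 0.98], [-0.07, -0.0, -0.0, 0.98], [-0.07, 0.0, -0.01, 0.98], [-0.07, 0.02, -0.0, 0.98], [-0.07, 0.01, -0.01, 0.98], [-0.07, 0.03, -0.0, 0.98], [-0.06, 0.02, -0.01, 0.98], [-0.06, 0.04, -0.0, 0.98], [-0.06, 0.04, -0.01, 0.98], [-0.06, 0.04, -0.0, 0.98], [-0.05, 0.04, -0.01, 0.98], [-0.05, 0.06, -0.01, 0.98], [-0.05, 0.05, -0.0, 0.98], [-0.04, 0.06, -0.01, 0.98], [-0.03, 0.06, -0.0, 0.98], [-0.04, 0.06, -0.01, 0.98], [-0.02, 0.07, -0.0, 0.98], [-0.02, 0.06, -0.01, 0.98]]
[[0.55, 0.52, 0.04, -0.0], [0.55, 0.52, 0.03, -0.0], [0.55, 0.51, 0.04, -0.0], [0.55, 0.52, 0.03, -0.0], [0.55, 0.52, 0.04, -0.0], [0.55, 0.52, 0.04, -0.0], [0.55, 0.51, 0.03, -0.0], [0.55, 0.52, 0.04, -0.0]]
large [([np.float64(0.6594), np.float64(-0.0361), -0.57], np.float64(0.058), ['scene']), ([np.float64(0.664), np.float64(-0.0393), 0.17], np.float64(0.012), ['top'])]
medium [([np.float64(0.4728), np.float64(-0.0324), 1.95], np.float64(0.035), ['scene']), ([np.float64(0.473), np.float64(-0.038), 0.57], np.float64(0.0), [])]
```

Request:
jog_arm(increments=[[0,0,-0.2,0.98],[0,0,0,0.98],[0,0,0,0.98],[0,0,0,0.98],[0,0,0,0.98],[0,0,0,0.98],[0,0,0,0.98],[0,0,0,0.98],[0,0,0,0.98]])

```text
time_s: 22.8
tcp_pos: [0.4654, -0.1562, 0.276]
ee_rot: [[-0.763, -0.646, -0.008], [-0.645, 0.762, 0.063], [-0.034, 0.053, -0.998]]
wrist_force: [1.4, 0.0, -0.5]
gripper_width: 1.001
gripper_force: 0.0
```

Request:
jog_arm(increments=[[0,0,0,0.98],[0,0,0,0.98],[0,0,0,0.98],[0,0,0,0.98],[0,0,0,0.98],[0,0,0,0.98],[0,0,0,0.98],[0,0,0,0.98],[0,0,0,0.98],[0,0,0,0]])

```text
time_s: 23.8
tcp_pos: [0.4654, -0.1562, 0.276]
ee_rot: [[-1.0, 0.0, -0.008], [-0.0, 0.998, 0.063], [0.008, 0.063, -0.998]]
wrist_force: [-0.1, -0.1, -0.1]
gripper_width: 1.001
gripper_force: 0.0
```

```bash
python3 - <<'E'
from h import *
from plan import plan
a=eyes.capture("scene");b=eyes.capture("top")
plan((.38,-.032,.095,180,8),(.38,-.032,.026,180,5),(.49,-.034,.026,180,12),(.59,-.037,.026,180,13))
for n,p in dict(medium=[.473,-.035,0.01],small=[.454,.214,-.24]).items():
    print(n,[fit(n,p,cams=(c,)) for c in("scene","top")])
E
```

```text
tip [ 0.464  -0.1448  0.0945] yaw 180.09 t 23.9 j6 -86.0 tilt [-0.008  0.062]
[[0.52, 0.7, 0.05, 0.0], [0.53, 0.71, 0.04, 0.0], [0.52, 0.7, 0.05, 0.0], [0.53, 0.71, 0.04, 0.0], [0.52, 0.7, 0.05, 0.0], [0.52, 0.71, 0.04, 0.0], [0.53, 0.7, 0.05, 0.0], [0.52, 0.71, 0.04, 0.0]]
[[-0.01, -0.04, 0.69, 0.0], [-0.0, -0.05, 0.69, 0.0], [-0.01, -0.04, 0.69, 0.0], [-0.0, -0.04, 0.69, 0.0], [-0.01, -0.05, 0.69, 0.0]]
[[-0.46, -0.01, -0.0, 0.0], [-0.46, -0.01, -0.01, 0.0], [-0.45, -0.01, -0.0, 0.0], [-0.46, -0.0, -0.01, 0.0], [-0.46, -0.01, -0.0, 0.0], [-0.46, -0.01, -0.01, 0.0], [-0.46, -0.01, -0.0, 0.0], [-0.45, -0.01, -0.01, 0.0], [-0.46, -0.01, -0.0, 0.0], [-0.46, -0.01, -0.01, 0.0], [-0.46, -0.01, 0.0, 0.0], [-0.46, -0.0, -0.0, 0.0]]
[[-0.38, -0.01, -0.0, 0.0], [-0.39, -0.01, -0.01, 0.0], [-0.38, -0.02, -0.0, 0.0], [-0.39, -0.01, -0.01, 0.0], [-0.38, -0.01, -0.0, 0.0], [-0.39, -0.01, -0.0, 0.0], [-0.38, -0.02, -0.01, 0.0], [-0.38, -0.01, -0.0, 0.0], [-0.39, -0.01, -0.01, 0.0], [-0.38, -0.01, -0.0, 0.0], [-0.39, -0.02, -0.01, 0.0], [-0.38, -0.01, 0.0, 0.0], [-0.39, -0.01, -0.0, 0.0]]
medium [([np.float64(0.4731), np.float64(-0.0329), -1.6], np.float64(0.04), ['scene']), ([np.float64(0.473), np.float64(-0.035), 0.57], np.float64(0.0), [])]
small [([np.float64(0.4524), np.float64(0.2141), -12.13], np.float64(0.034), ['scene']), ([np.float64(0.4547), np.float64(0.2125), -12.09], np.float64(0.065), ['top'])]
```

Request:
jog_arm(increments=[[0.52,0.7,0.04,0],[0.52,0.7,0.04,0],[0.52,0.7,0.04,0],[0.52,0.7,0.04,0],[0.52,0.7,0.04,0],[0.52,0.7,0.04,0],[0.52,0.7,0.04,0],[0.52,0.7,0.04,0],[0,0,0,0]])

```text
time_s: 25.0
tcp_pos: [0.3812, -0.0434, 0.2779]
ee_rot: [[-1.0, -0.001, -0.008], [-0.002, 0.998, 0.063], [0.007, 0.063, -0.998]]
wrist_force: [-0.4, 0.4, -0.3]
gripper_width: 0.999
gripper_force: 0.0
```

Request:
jog_arm(increments=[[0,-0.04,0.7,0],[0,-0.04,0.7,0],[0,-0.04,0.7,0],[0,-0.04,0.7,0],[0,-0.04,0.7,0],[-0.4,0,0,0],[-0.4,0,0,0],[-0.4,0,0,0],[-0.4,0,0,0]])

```text
time_s: 25.9
tcp_pos: [0.4149, -0.0437, 0.208]
ee_rot: [[-1.0, 0.001, -0.006], [0.001, 0.998, 0.063], [0.006, 0.063, -0.998]]
wrist_force: [-0.4, -0.4, 1.8]
gripper_width: 1.001
gripper_force: 0.4
```

Request:
jog_arm(increments=[[-0.45,-0.01,0,0],[-0.45,-0.01,0,0],[-0.45,-0.01,0,0],[-0.45,-0.01,0,0],[-0.45,-0.01,0,0],[-0.45,-0.01,0,0],[-0.45,-0.01,0,0],[0,0,0,0]])

```text
time_s: 26.7
tcp_pos: [0.4784, -0.045, 0.2069]
ee_rot: [[-1.0, 0.001, -0.005], [0.0, 0.998, 0.063], [0.005, 0.063, -0.998]]
wrist_force: [0.3, 0.4, -0.4]
gripper_width: 1.002
gripper_force: 0.0
```

```bash
python3 - <<'E'
from h import *
from plan import plan
a=eyes.capture("scene");b=eyes.capture("top")
plan((.49,-.035,.026,180,4),(.59,-.037,.026,180,13))
for n,p in dict(medium=[.54,-.035,0.01]).items():
    print(n,[fit(n,p,cams=(c,)) for c in("scene",)])
E
```

```text
tip [ 0.4757 -0.0337  0.0251] yaw 179.96 t 26.8 j6 -98.1 tilt [-0.007  0.063]
[[-0.18, -0.02, -0.01, -0.0], [-0.18, -0.01, -0.02, -0.0], [-0.18, -0.02, -0.01, -0.0], [-0.17, -0.01, -0.01, -0.0]]
[[-0.38, -0.01, -0.0, -0.0], [-0.39, -0.0, -0.01, -0.0], [-0.38, -0.01, -0.0, -0.0], [-0.39, -0.01, -0.0, -0.0], [-0.38, -0.01, -0.01, -0.0], [-0.39, -0.0, -0.0, -0.0], [-0.38, -0.01, -0.0, -0.0], [-0.39, -0.01, -0.01, -0.0], [-0.38, -0.01, -0.0, -0.0], [-0.39, -0.0, -0.0, -0.0], [-0.38, -0.01, -0.01, -0.0], [-0.39, -0.01, -0.0, -0.0], [-0.38, -0.0, -0.01, -0.0]]
medium [([np.float64(0.5291), np.float64(-0.0327), 3.07], np.float64(0.335), ['scene'])]
```

Request:
jog_arm(increments=[[-0.4,-0.02,0,0],[-0.4,-0.02,0,0],[-0.4,-0.02,0,0],[-0.4,-0.02,0,0],[-0.4,-0.02,0,0],[-0.4,-0.02,0,0],[0,0,0,0]])

```text
time_s: 27.55
tcp_pos: [0.5263, -0.0475, 0.2064]
ee_rot: [[-1.0, 0.001, -0.005], [0.0, 0.998, 0.062], [0.005, 0.062, -0.998]]
wrist_force: [-0.4, 0.5, -0.4]
gripper_width: 1.0
gripper_force: 0.0
```

```bash
python3 - <<'E'
from h import *
from plan import plan
a=eyes.capture("scene");b=eyes.capture("top")
cv2.imwrite('pics/f.png',np.hstack([cv2.resize(a[150:290,230:370],None,fx=2.8,fy=2.8),cv2.resize(b[130:270,285:425],None,fx=2.8,fy=2.8)]))
plan((.59,-.037,.026,180,10))
print(sense()['wrist_force'])
E
```

```text
tip [ 0.5238 -0.0361  0.0246] yaw 179.95 t 27.65 j6 -97.1 tilt [-0.007  0.063]
[[-0.33, -0.0, -0.01, -0.0], [-0.33, -0.01, -0.01, -0.0], [-0.33, -0.0, -0.01, -0.0], [-0.33, -0.0, -0.01, -0.0], [-0.34, -0.01, -0.01, -0.0], [-0.33, -0.0, -0.01, -0.0], [-0.33, -0.0, -0.01, -0.0], [-0.33, -0.01, -0.01, -0.0], [-0.33, -0.0, -0.01, -0.0], [-0.33, -0.0, -0.01, -0.0]]
[ 0.10105793 -0.76249927 -0.23807945]
```

View pics/f.png

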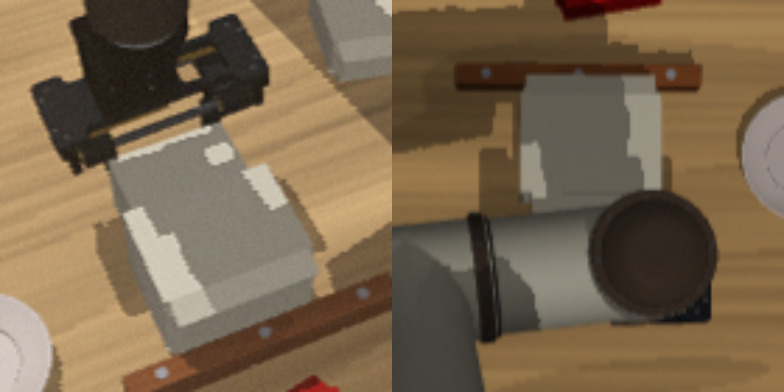

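The medium's foot is inside the large and the tub is following squarely at low force. The large is still at the batten, so I'll continue.

Request:
jog_arm(increments=[[-0.35,0,0,0],[-0.35,0,0,0],[-0.35,0,0,0],[-0.35,0,0,0],[-0.35,0,0,0],[-0.35,0,0,0],[-0.35,0,0,0],[-0.35,0,0,0],[-0.35,0,0,0],[0,0,0,0]])

```text
time_s: 28.65
tcp_pos: [0.5888, -0.0475, 0.2058]
ee_rot: [[-1.0, 0.001, -0.006], [0.001, 0.998, 0.062], [0.006, 0.062, -0.998]]
wrist_force: [-0.2, 0.4, -0.6]
gripper_width: 0.999
gripper_force: 0.0
```

Request:
jog_arm(increments=[[-0.1,0,0,0],[-0.1,0,0,0],[-0.1,0,0,0],[0,0,0,0]])

```text
time_s: 29.05
tcp_pos: [0.5936, -0.0476, 0.2058]
ee_rot: [[-1.0, 0.001, -0.008], [0.001, 0.998, 0.062], [0.008, 0.062, -0.998]]
wrist_force: [-2.9, -0.5, 1.4]
gripper_width: 0.999
gripper_force: 1.1
```

Request:
jog_arm(increments=[[-0.1,0,0,0],[-0.1,0,0,0],[-0.1,0,0,0],[0,0,0,0]])

```text
time_s: 29.45
tcp_pos: [0.5965, -0.0478, 0.2047]
ee_rot: [[-1.0, 0.002, -0.019], [0.001, 0.998, 0.062], [0.02, 0.062, -0.998]]
wrist_force: [-10.8, 1.1, 5.6]
gripper_width: 0.994
gripper_force: 5.6
```

Request:
jog_arm(increments=[[0.4,0,0,0],[0.8,0,0,0],[0.8,0,0,0],[0.5,0,-1,0],[0,0,-1,0],[0,0,-1,0],[0,0,-1,0]])

```text
time_s: 30.15
tcp_pos: [0.551, -0.0525, 0.2874]
ee_rot: [[-1.0, 0.0, -0.003], [0.0, 0.998, 0.063], [0.003, 0.063, -0.998]]
wrist_force: [-0.6, -0.6, -0.4]
gripper_width: 1.001
gripper_force: 0.0
```

```bash
python3 - <<'E'
from h import *
from plan import plan
a=eyes.capture("scene");b=eyes.capture("top")
s=sense();R=np.array(s['ee_rot']);p=np.array(s['tcp_pos'])
w=eyes.capture("wrist")
cv2.imwrite('pics/g.png',np.hstack([cv2.resize(a[150:290,230:370],(400,400)),cv2.resize(w[:,120:520],(400,400))]))
plan()
print([fit("large",[.66,-.037,0],cams=(c,)) for c in("scene","top")])
print([fit("small",[.454,.214,-.23],cams=(c,)) for c in("scene","top")])
E
```

```text
tip [ 0.551  -0.0409  0.1061] yaw 179.98 t 30.3 j6 -97.6 tilt [-0.001  0.063]
[([np.float64(0.6613), np.float64(-0.0356), -0.13], np.float64(0.064), ['scene']), ([np.float64(0.6742), np.float64(-0.0381), -1.09], np.float64(0.763), ['top'])]
[([np.float64(0.4526), np.float64(0.2147), -9.84], np.float64(0.079), ['scene']), ([np.float64(0.4554), np.float64(0.2195), -13.74], np.float64(0.428), ['top'])]
```

View pics/g.png

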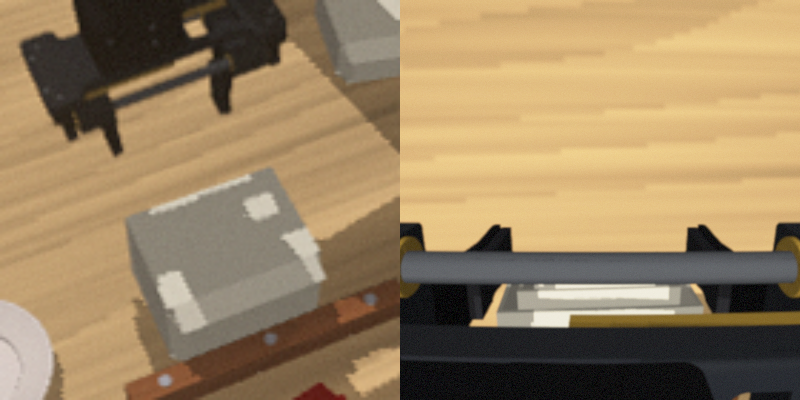

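The wrist view shows the medium's rim nested inside the large's, and the large is still against the batten. Next is the small, so I'll check the chopstick clearance first.

```bash
python3 - <<'E'
from h import *
from plan import plan
k=CAL["top"];b=eyes.capture("top")
for d in eyes.outline_of("top","clip")[:1]:
    v,u=np.nonzero(d["mask"]);K=np.array(k["camera_matrix"])
    C=-np.array(k["R"]).T@k["t"]
    ray=np.c_[(u-K[0,2])/K[0,0],(v-K[1,2])/K[1,1],np.ones(len(u))]@np.array(k["R"])
    P=C+ray*((.01-C[2])/ray[:,2:]);i=P[:,0].argsort()
    print(d["conf"],P[i[:3]].round(3).tolist(),P[i[-2:]].round(3).tolist(),P.min(0).round(3),P.max(0).round(3))
plan((.452,.278,.106,257.2,20),(.4527,.2777,.015,257.2,5))
E
```

```text
0.81 [[0.506, 0.314, 0.01], [0.508, 0.325, 0.01], [0.508, 0.322, 0.01]] [[0.735, 0.307, 0.01], [0.738, 0.324, 0.01]] [0.506 0.307 0.01 ] [0.738 0.341 0.01 ]
tip [ 0.5487 -0.0412  0.1034] yaw 179.97 t 30.6 j6 -97.6 tilt [-0.009  0.062]
[[0.24, 0.8, 0.05, -0.84], [0.19, 0.81, 0.04, -0.84], [0.13, 0.82, 0.05, -0.84], [0.08, 0.83, 0.04, -0.84], [0.02, 0.83, 0.05, -0.84], [-0.03, 0.83, 0.04, -0.84], [-0.09, 0.83, 0.05, -0.84], [-0.14, 0.82, 0.04, -0.84], [-0.2, 0.81, 0.05, -0.84], [-0.26, 0.79, 0.04, -0.84], [-0.3, 0.78, 0.05, -0.84], [-0.36, 0.75, 0.04, -0.84], [-0.41, 0.72, 0.05, -0.84], [-0.45, 0.7, 0.04, -0.84], [-0.5, 0.67, 0.05, -0.84], [-0.55, 0.63, 0.05, -0.84], [-0.58, 0.59, 0.04, -0.84], [-0.63, 0.55, 0.05, -0.84], [-0.66, 0.51, 0.04, -0.84], [-0.69, 0.46, 0.05, -0.84]]
[[0.06, -0.03, 0.91, -0.01], [0.05, -0.03, 0.9, -0.01], [0.06, -0.02, 0.91, -0.01], [0.05, -0.03, 0.91, -0.01], [0.06, -0.03, 0.91, -0.01]]
```

The sticks are clear (x > 0.506, y > 0.307).

Request:
jog_arm(increments=[[0.24,0.8,0.05,-0.84],[0.19,0.81,0.05,-0.84],[0.13,0.82,0.05,-0.84],[0.08,0.83,0.05,-0.84],[0.02,0.83,0.05,-0.84],[-0.03,0.83,0.05,-0.84],[-0.09,0.83,0.05,-0.84],[-0.14,0.82,0.05,-0.84],[-0.2,0.81,0.05,-0.84],[-0.25,0.8,0.05,-0.84]], grip=40)

```text
time_s: 31.6
tcp_pos: [0.5016, 0.1078, 0.2858]
ee_rot: [[-0.781, -0.624, -0.008], [-0.623, 0.78, 0.062], [-0.033, 0.053, -0.998]]
wrist_force: [0.6, 0.6, 1.3]
gripper_width: 0.462
gripper_force: 0.0
```

Request:
jog_arm(increments=[[-0.3,0.78,0.05,-0.84],[-0.36,0.75,0.05,-0.84],[-0.41,0.72,0.05,-0.84],[-0.45,0.7,0.05,-0.84],[-0.5,0.67,0.05,-0.84],[-0.55,0.63,0.05,-0.84],[-0.58,0.6,0.05,-0.84],[-0.63,0.55,0.05,-0.84],[-0.66,0.5,0.05,-0.84],[-0.7,0.45,0.05,-0.84]])

```text
time_s: 32.6
tcp_pos: [0.4534, 0.2677, 0.2861]
ee_rot: [[-0.223, -0.975, -0.008], [-0.973, 0.222, 0.062], [-0.058, 0.021, -0.998]]
wrist_force: [-0.5, 0.1, 0.4]
gripper_width: 0.457
gripper_force: 0.0
```

```bash
python3 - <<'E'
from h import *
from plan import plan
a=eyes.capture("scene");b=eyes.capture("top")
plan((.4527,.2777,.1,257.2,2),(.4527,.2777,.015,257.2,5),(.440,.163,.015,270,10),(.44,.06,.015,270,10))
print([fit("small",[.454,.214,-.23],cams=(c,)) for c in("scene","top")])
E
```

```text
tip [0.452  0.2798 0.1045] yaw 257.07 t 32.7 j6 -58.0 tilt [-0.007  0.062]
[[0.05, -0.03, 0.11, -0.01], [0.06, -0.03, 0.11, -0.01]]
[[0.05, -0.02, 0.85, -0.0], [0.05, -0.02, 0.85, -0.0], [0.05, -0.01, 0.85, -0.0], [0.05, -0.02, 0.84, -0.0], [0.05, -0.02, 0.85, -0.0]]
[[0.57, -0.06, -0.04, -0.28], [0.58, -0.06, -0.03, -0.28], [0.57, -0.04, -0.04, -0.28], [0.57, -0.02, -0.03, -0.28], [0.58, -0.01, -0.04, -0.28], [0.58, -0.0, -0.03, -0.28], [0.57, 0.01, -0.04, -0.28], [0.58, 0.02, -0.03, -0.28], [0.57, 0.04, -0.04, -0.28], [0.58, 0.05, -0.03, -0.28]]
[[0.51, 0.0, -0.03, 0.0], [0.52, 0.0, -0.03, 0.0], [0.51, 0.0, -0.04, 0.0], [0.51, 0.0, -0.03, 0.0], [0.52, 0.0, -0.03, 0.0], [0.51, 0.0, -0.03, 0.0], [0.51, 0.0, -0.03, 0.0], [0.52, 0.01, -0.04, 0.0], [0.51, -0.0, -0.03, 0.0], [0.52, -0.0, -0.03, 0.0]]
[([np.float64(0.4513), np.float64(0.2153), -12.79], np.float64(0.05), ['scene']), ([np.float64(0.4539), np.float64(0.2136), -10.93], np.float64(0.039), ['top'])]
```

Request:
jog_arm(increments=[[0.05,-0.02,0.85,0],[0.05,-0.02,0.85,0],[0.05,-0.02,0.85,0],[0.05,-0.02,0.85,0],[0.05,-0.02,0.85,0],[0.2,0,0,0],[0.3,0,-0.02,0],[0.3,0,-0.02,0]])

```text
time_s: 33.6
tcp_pos: [0.4505, 0.2509, 0.2022]
ee_rot: [[-0.226, -0.974, -0.006], [-0.972, 0.225, 0.064], [-0.061, 0.02, -0.998]]
wrist_force: [0.2, 0.6, -0.6]
gripper_width: 0.462
gripper_force: 0.2
```

Request:
jog_arm(increments=[[0.5,0,-0.03,-0.28],[0.5,0,-0.03,-0.28],[0.5,0,-0.03,-0.28],[0.5,0,-0.03,-0.28],[0.5,0,-0.03,-0.28],[0.5,0,-0.03,-0.28],[0.5,0,-0.03,-0.28],[0.5,0,-0.03,-0.28],[0.5,0,-0.03,-0.28],[0.5,0,-0.03,-0.28]])

```text
time_s: 34.6
tcp_pos: [0.4377, 0.1515, 0.2024]
ee_rot: [[-0.003, -1.0, -0.005], [-0.998, 0.003, 0.064], [-0.064, 0.005, -0.998]]
wrist_force: [0.3, -0.3, 0.0]
gripper_width: 0.459
gripper_force: 0.3
```

```bash
python3 - <<'E'
from h import *
from plan import plan
a=eyes.capture("scene");b=eyes.capture("top")
plan((.44,.07,.015,270,9))
print([fit("small",[.445,.11,0],cams=(c,)) for c in("scene","top")])
E
```

```text
tip [0.4362 0.1625 0.0205] yaw 269.68 t 34.7 j6 -33.7 tilt [-0.006  0.063]
[[0.51, -0.02, -0.0, -0.01], [0.52, -0.03, -0.0, -0.01], [0.51, -0.02, -0.01, -0.01], [0.52, -0.02, 0.0, -0.01], [0.51, -0.03, 0.0, -0.01], [0.52, -0.02, -0.0, -0.01], [0.51, -0.02, -0.0, -0.01], [0.52, -0.02, -0.0, -0.01], [0.51, -0.02, -0.01, -0.01]]
[([np.float64(0.4491), np.float64(0.1085), -0.08], np.float64(0.062), ['scene']), ([np.float64(0.4512), np.float64(0.0898), 2.3], np.float64(0.501), ['top'])]
```

Request:
jog_arm(increments=[[0.5,0,-0.03,0],[0.5,0,-0.03,0],[0.5,0,-0.03,0],[0.5,0,-0.03,0],[0.5,0,-0.03,0],[0.5,0,-0.03,0],[0.5,0,-0.03,0],[0.5,0,-0.03,0],[0.5,0,-0.03,0],[0.5,0,-0.03,0]])

```text
time_s: 35.8
tcp_pos: [0.4373, 0.0512, 0.201]
ee_rot: [[-0.004, -1.0, -0.007], [-0.998, 0.003, 0.062], [-0.062, 0.007, -0.998]]
wrist_force: [0.0, 1.3, -0.0]
gripper_width: 0.456
gripper_force: 0.4
```

Request:
jog_arm(increments=[[0.5,0,-0.03,0],[0.5,0,-0.03,0],[0.5,0,-0.03,0],[0.4,0,-0.03,0],[0.2,0,0,0],[0.1,0,0,0],[0,0,0,0]])

```text
time_s: 36.5
tcp_pos: [0.4371, 0.0077, 0.2006]
ee_rot: [[-0.004, -1.0, -0.008], [-0.998, 0.004, 0.062], [-0.062, 0.008, -0.998]]
wrist_force: [-0.6, 0.6, 0.9]
gripper_width: 0.463
gripper_force: 0.0
```

```bash
python3 - <<'E'
from h import *
from plan import plan
a=eyes.capture("scene");b=eyes.capture("top")
plan()
print([fit("small",[.447,-.036,0],cams=(c,)) for c in("scene","top")])
E
```

```text
tip [0.4357 0.0194 0.0189] yaw 269.79 t 36.6 j6 -15.9 tilt [-0.007  0.062]
[([np.float64(0.4478), np.float64(-0.0362), -0.95], np.float64(0.154), ['scene']), ([np.float64(0.447), np.float64(-0.036), 0.0], np.float64(0.0), [])]
```

Request:
jog_arm(increments=[[-0.8,0,0.05,0],[-1,0,0,0],[0,0,-1,0],[0,0,-1,0],[0,0,-1,0.98],[0,0,-1,0.98],[0,0,0,0.98],[0,0,0,0.98],[0,0,0,0.98],[0,0,0,0.98]], grip=60)

```text
time_s: 37.7
tcp_pos: [0.4377, 0.0391, 0.2818]
ee_rot: [[-0.459, -0.888, -0.007], [-0.887, 0.458, 0.062], [-0.052, 0.035, -0.998]]
wrist_force: [0.4, 0.5, 0.0]
gripper_width: 0.69
gripper_force: 0.0
```

Request:
jog_arm(increments=[[0,0,0,0.98],[0,0,0,0.98],[0,0,0,0.98],[0,0,0,0.98],[0,0,0,0.98],[0,0,0,0.98],[0,0,0,0.98],[0,0,0,0.98],[0,0,0,0.98],[0,0,0,0.98]])

```text
time_s: 38.7
tcp_pos: [0.4377, 0.0391, 0.2817]
ee_rot: [[-0.952, -0.305, -0.007], [-0.305, 0.95, 0.062], [-0.012, 0.062, -0.998]]
wrist_force: [-0.3, 0.4, -0.2]
gripper_width: 0.689
gripper_force: 0.0
```

Request:
jog_arm(increments=[[0,0,0,0.98],[0,0,0,0.98],[0,0,0,0.98],[0,0,0,0.98],[0,0,0,0]])

```text
time_s: 39.2
tcp_pos: [0.4377, 0.0391, 0.2817]
ee_rot: [[-1.0, 0.001, -0.007], [0.0, 0.998, 0.062], [0.007, 0.062, -0.998]]
wrist_force: [-1.0, 0.0, -0.3]
gripper_width: 0.688
gripper_force: 0.0
```

```bash
python3 - <<'E'
from h import *
from plan import plan
a=eyes.capture("scene");b=eyes.capture("top")
plan((.368,-.036,.09,180,6),(.368,-.036,.02,180,5))
cv2.imwrite('pics/i.png',np.hstack([cv2.resize(a[130:270,220:360],None,fx=2.8,fy=2.8),cv2.resize(b[130:270,285:425],None,fx=2.8,fy=2.8)]))
print([fit("small",[.447,-.036,0],cams=(c,)) for c in("scene","top")])
print([fit("large",[.663,-.037,0],cams=(c,)) for c in("scene","top")])
E
```

```text
tip [0.4364 0.0504 0.1001] yaw 180.08 t 39.3 j6 -111.8 tilt [-0.007  0.062]
[[0.57, -0.72, 0.04, 0.0], [0.57, -0.73, 0.05, 0.0], [0.57, -0.72, 0.04, 0.0], [0.57, -0.72, 0.04, 0.0], [0.57, -0.73, 0.04, 0.0], [0.57, -0.72, 0.05, 0.0]]
[[-0.0, -0.04, 0.7, 0.0], [-0.01, -0.05, 0.7, 0.0], [-0.0, -0.04, 0.69, 0.0], [-0.01, -0.05, 0.7, 0.0], [-0.0, -0.04, 0.7, 0.0]]
[([np.float64(0.4479), np.float64(-0.0356), -0.92], np.float64(0.037), ['scene']), ([np.float64(0.4508), np.float64(-0.0396), 1.92], np.float64(1.766), ['top'])]
[([np.float64(0.6612), np.float64(-0.0365), 0.14], np.float64(0.077), ['scene']), ([np.float64(0.6652), np.float64(-0.0385), -0.51], np.float64(0.102), ['top'])]
```

View pics/i.png

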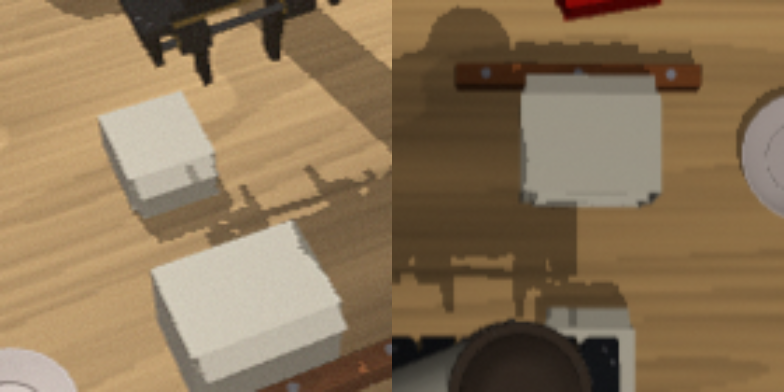

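In the top view, the medium's rim (537–643 px) sits centred in the large's (521–661), and the small lies squarely in line. I'll push the small in.

Request:
jog_arm(increments=[[0.57,-0.72,0.04,0],[0.57,-0.72,0.04,0],[0.57,-0.72,0.04,0],[0.57,-0.72,0.04,0],[0.57,-0.72,0.04,0],[0.57,-0.72,0.04,0],[0,0,0,0]])

```text
time_s: 40.2
tcp_pos: [0.3671, -0.0488, 0.2717]
ee_rot: [[-1.0, 0.004, -0.009], [0.003, 0.998, 0.062], [0.009, 0.062, -0.998]]
wrist_force: [0.0, 0.1, 0.7]
gripper_width: 0.681
gripper_force: 0.0
```

Request:
jog_arm(increments=[[0,-0.04,0.7,0],[0,-0.04,0.7,0],[0,-0.04,0.7,0],[0,-0.04,0.7,0],[0,-0.04,0.7,0],[-0.3,0,0,0],[-0.3,0,0,0],[-0.4,0,0,0],[-0.4,0,0,0],[-0.4,0,0,0]])

```text
time_s: 41.2
tcp_pos: [0.4057, -0.0466, 0.2021]
ee_rot: [[-1.0, 0.001, -0.006], [0.001, 0.998, 0.063], [0.006, 0.063, -0.998]]
wrist_force: [-0.7, 0.4, -0.1]
gripper_width: 0.69
gripper_force: 0.4
```

Request:
jog_arm(increments=[[-0.4,0,0,0],[-0.4,0,0,0],[-0.4,0,0,0],[-0.4,0,0,0],[-0.4,0,0,0],[-0.4,0,0,0],[-0.4,0,0,0],[-0.4,0,0,0],[-0.4,0,0,0],[0,0,0,0]])

```text
time_s: 42.2
tcp_pos: [0.4782, -0.0465, 0.2012]
ee_rot: [[-1.0, 0.001, -0.005], [0.0, 0.998, 0.063], [0.005, 0.063, -0.998]]
wrist_force: [-0.5, -0.8, 0.8]
gripper_width: 0.686
gripper_force: 0.0
```

```bash
python3 - <<'E'
from h import *
from plan import plan
a=eyes.capture("scene")
plan((.55,-.036,.022,180,8))
print(fit("small",[.538,-.036,0],cams=("scene",)))
E
```

```text
tip [ 0.4764 -0.0352  0.0195] yaw 179.96 t 42.25 j6 -97.7 tilt [-0.006  0.063]
[[-0.46, -0.0, -0.02, -0.0], [-0.46, -0.01, -0.02, -0.0], [-0.46, -0.0, -0.02, -0.0], [-0.46, -0.01, -0.02, -0.0], [-0.46, 0.0, -0.01, -0.0], [-0.46, -0.0, -0.02, -0.0], [-0.46, -0.01, -0.02, -0.0], [-0.46, -0.0, -0.02, -0.0]]
([np.float64(0.5256), np.float64(-0.0346), -1.82], np.float64(0.36), ['scene'])
```

Request:
jog_arm(increments=[[-0.4,0,-0.05,0],[-0.4,0,-0.05,0],[-0.4,0,-0.05,0],[-0.4,0,-0.05,0],[-0.4,0,0,0],[-0.4,0,0,0],[0,0,0,0]])

```text
time_s: 43.0
tcp_pos: [0.5263, -0.0468, 0.2049]
ee_rot: [[-1.0, 0.001, -0.005], [0.0, 0.998, 0.062], [0.005, 0.062, -0.998]]
wrist_force: [-0.5, -0.1, -1.2]
gripper_width: 0.691
gripper_force: 0.0
```

```bash
python3 - <<'E'
from h import *
from plan import plan
a=eyes.capture("scene");b=eyes.capture("top")
cv2.imwrite('pics/j.png',np.hstack([cv2.resize(a[150:270,230:350],None,fx=3.3,fy=3.3),cv2.resize(b[150:270,295:415],None,fx=3.3,fy=3.3)]))
plan();print(sense()['wrist_force'])
E
```

```text
tip [ 0.5238 -0.0355  0.023 ] yaw 179.96 t 43.1 j6 -97.2 tilt [-0.007  0.063]
[-0.2917009  -0.68089457  0.14864894]
```

View pics/j.png

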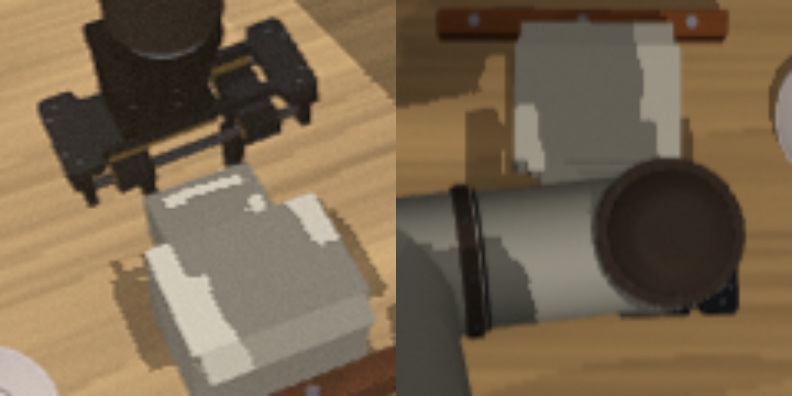

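The small's foot is inside, centred, and it pushes easily. I'll continue until it bottoms.

Request:
jog_arm(increments=[[-0.35,0,0,0],[-0.35,0,0,0],[-0.35,0,0,0],[-0.35,0,0,0],[-0.35,0,0,0],[-0.35,0,0,0],[-0.35,0,0,0],[-0.35,0,0,0],[-0.35,0,0,0],[0,0,0,0]])

```text
time_s: 44.1
tcp_pos: [0.5887, -0.0469, 0.2042]
ee_rot: [[-1.0, 0.001, -0.007], [0.001, 0.998, 0.062], [0.007, 0.062, -0.998]]
wrist_force: [0.3, -0.1, 0.4]
gripper_width: 0.69
gripper_force: 0.0
```

Request:
jog_arm(increments=[[-0.1,0,0,0],[-0.1,0,0,0],[-0.1,0,0,0],[0,0,0,0]])

```text
time_s: 44.5
tcp_pos: [0.5931, -0.0471, 0.2041]
ee_rot: [[-1.0, 0.001, -0.01], [0.001, 0.998, 0.062], [0.01, 0.062, -0.998]]
wrist_force: [-4.6, 0.1, 3.2]
gripper_width: 0.689
gripper_force: 2.4
```

Request:
jog_arm(increments=[[-0.1,0,0,0],[-0.1,0,0,0],[0,0,0,0]])

```text
time_s: 44.8
tcp_pos: [0.5947, -0.0472, 0.2035]
ee_rot: [[-1.0, 0.002, -0.018], [0.001, 0.998, 0.062], [0.018, 0.062, -0.998]]
wrist_force: [-12.4, 2.1, 7.1]
gripper_width: 0.686
gripper_force: 6.0
```

It has bottomed, 1–2 mm proud as expected. I'll back off clear and check.

Request:
jog_arm(increments=[[0.4,0,0,0],[0.8,0,0,0],[1,0,0,0],[0.8,0,-1,0],[0,0,-1,0],[0,0,-1,0],[0,0,-1,0],[1,0,-1,0],[1,0,-1,0],[1,0,-1,0]])

```text
time_s: 45.8
tcp_pos: [0.479, -0.0555, 0.3461]
ee_rot: [[-1.0, 0.001, -0.003], [0.0, 0.998, 0.063], [0.003, 0.063, -0.998]]
wrist_force: [-0.2, -0.8, -0.1]
gripper_width: 0.692
gripper_force: 0.0
```

Request:
jog_arm(increments=[[1,0,-1,0],[1,0,-1,0],[1,0,-1,0],[1,0,0,0],[1,0,0,0],[0,0,0,0]])

```text
time_s: 46.4
tcp_pos: [0.3778, -0.0594, 0.4064]
ee_rot: [[-1.0, 0.0, -0.002], [0.0, 0.998, 0.064], [0.003, 0.064, -0.998]]
wrist_force: [0.3, -0.6, 0.5]
gripper_width: 0.686
gripper_force: 0.0
```

```bash
python3 - <<'E'
from h import *
from plan import plan
a=eyes.capture("scene");b=eyes.capture("top");plan()
w=eyes.capture("wrist")
cv2.imwrite('pics/k.png',np.hstack([cv2.resize(b[120:240,295:415],(400,400)),cv2.resize(w[150:400,194:444],(400,400))]))
print([fit("large",[.663,-.037,0],cams=(c,)) for c in("scene","top")])
for n in("mug","saucer","clip"): print(n,[(np.round(d['centre'],3).tolist()) for d in eyes.spot_in("top",n)[:1]])
E
```

```text
tip [ 0.3792 -0.0478  0.2247] yaw 179.99 t 46.5 j6 -102.6 tilt [-0.003  0.063]
[([np.float64(0.6603), np.float64(-0.0352), -0.37], np.float64(0.061), ['scene']), ([np.float64(0.6696), np.float64(-0.0369), -0.71], np.float64(0.137), ['top'])]
mug [[0.694, 0.227, 0.035]]
saucer [[0.655, -0.257, 0.014]]
clip [[0.593, 0.32, 0.008]]
```

View pics/k.png

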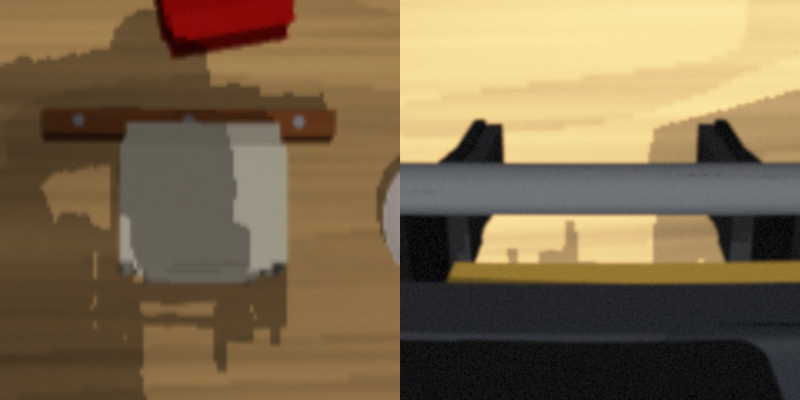

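The nest sits against the batten and the bystanders have not moved. The contact readings suggested the medium may be about 3 mm further out than expected. I'll touch the large's right side rim at low finger height to compare.

```bash
python3 -c "
from plan import *
plan((.53,-.112,.12,180,10),(.56,-.112,.023,180,6),(.585,-.112,.023,180,4))"
```

```text
tip [ 0.3786 -0.0479  0.2236] yaw 179.96 t 46.8 j6 -102.7 tilt [-0.007  0.062]
[[-0.76, -0.35, 0.49, -0.0], [-0.76, -0.35, 0.49, -0.0], [-0.76, -0.35, 0.49, -0.0], [-0.76, -0.36, 0.5, -0.0], [-0.76, -0.35, 0.49, -0.0], [-0.77, -0.35, 0.49, -0.0], [-0.76, -0.35, 0.49, -0.0], [-0.76, -0.35, 0.49, -0.0], [-0.76, -0.35, 0.49, -0.0], [-0.76, -0.35, 0.49, -0.0]]
[[-0.26, -0.05, 0.81, -0.0], [-0.25, -0.05, 0.8, -0.0], [-0.26, -0.05, 0.81, -0.0], [-0.25, -0.05, 0.8, -0.0], [-0.26, -0.05, 0.81, -0.0], [-0.26, -0.05, 0.8, -0.0]]
[[-0.31, -0.0, -0.0, -0.0], [-0.31, -0.0, -0.0, -0.0], [-0.31, -0.0, -0.0, -0.0], [-0.32, -0.0, -0.01, -0.0]]
```

Request:
jog_arm(increments=[[-0.76,-0.35,0.49,0],[-0.76,-0.35,0.49,0],[-0.76,-0.35,0.49,0],[-0.76,-0.35,0.49,0],[-0.76,-0.35,0.49,0],[-0.76,-0.35,0.49,0],[-0.76,-0.35,0.49,0],[-0.76,-0.35,0.49,0],[-0.76,-0.35,0.49,0],[-0.76,-0.35,0.49,0]], grip=0)

```text
time_s: 47.8
tcp_pos: [0.5316, -0.1235, 0.3011]
ee_rot: [[-1.0, 0.001, -0.008], [0.001, 0.998, 0.062], [0.008, 0.062, -0.998]]
wrist_force: [0.4, 0.3, 0.1]
gripper_width: 0.01
gripper_force: 0.0
```

Request:
jog_arm(increments=[[-0.25,-0.05,0.8,0],[-0.25,-0.05,0.8,0],[-0.25,-0.05,0.8,0],[-0.25,-0.05,0.8,0],[-0.25,-0.05,0.8,0],[-0.25,-0.05,0.8,0],[-0.3,0,0,0],[-0.3,0,0,0],[-0.3,0,0,0],[0,0,0,0]])

```text
time_s: 48.8
tcp_pos: [0.579, -0.1231, 0.2066]
ee_rot: [[-1.0, 0.0, -0.004], [0.0, 0.998, 0.062], [0.004, 0.062, -0.998]]
wrist_force: [0.1, -0.1, -0.0]
gripper_width: 0.003
gripper_force: 0.0
```

Request:
jog_arm(increments=[[-0.2,0,0,0],[-0.15,0,0,0],[0,0,0,0]])

```text
time_s: 49.1
tcp_pos: [0.5852, -0.1231, 0.2059]
ee_rot: [[-1.0, 0.001, -0.006], [0.0, 0.998, 0.062], [0.006, 0.062, -0.998]]
wrist_force: [0.3, -0.0, 0.6]
gripper_width: 0.003
gripper_force: 0.0
```

Request:
jog_arm(increments=[[-0.1,0,0,0],[0,0,0,0]])

```text
time_s: 49.3
tcp_pos: [0.5869, -0.1232, 0.2057]
ee_rot: [[-1.0, 0.001, -0.007], [0.001, 0.998, 0.062], [0.007, 0.062, -0.998]]
wrist_force: [-0.2, 0.4, -0.2]
gripper_width: 0.006
gripper_force: 0.0
```

Request:
jog_arm(increments=[[-0.1,0,0,0],[-0.1,0,0,0],[-0.1,0,0,0],[0,0,0,0]])

```text
time_s: 49.7
tcp_pos: [0.5931, -0.1232, 0.2055]
ee_rot: [[-1.0, 0.001, -0.007], [0.001, 0.998, 0.062], [0.007, 0.062, -0.998]]
wrist_force: [-0.1, -0.0, -0.5]
gripper_width: 0.006
gripper_force: 0.0
```

Request:
jog_arm(increments=[[-0.1,0,0,0],[0,0,0,0]])

```text
time_s: 49.9
tcp_pos: [0.5951, -0.1232, 0.2055]
ee_rot: [[-1.0, 0.001, -0.007], [0.001, 0.998, 0.062], [0.007, 0.062, -0.998]]
wrist_force: [0.3, -0.4, -0.7]
gripper_width: 0.006
gripper_force: 0.0
```

Request:
jog_arm(increments=[[-0.05,0,0,0],[0,0,0,0]])

```text
time_s: 50.1
tcp_pos: [0.5959, -0.1232, 0.2055]
ee_rot: [[-1.0, 0.001, -0.007], [0.001, 0.998, 0.062], [0.007, 0.062, -0.998]]
wrist_force: [0.4, 0.7, -0.1]
gripper_width: 0.009
gripper_force: 0.0
```

Request:
jog_arm(increments=[[-0.05,0,0,0],[0,0,0,0]])

```text
time_s: 50.3
tcp_pos: [0.5969, -0.1232, 0.2055]
ee_rot: [[-1.0, 0.001, -0.007], [0.001, 0.998, 0.062], [0.007, 0.062, -0.998]]
wrist_force: [-0.4, 0.0, -0.1]
gripper_width: 0.004
gripper_force: 0.0
```

Request:
jog_arm(increments=[[-0.05,0,0,0],[0,0,0,0]])

```text
time_s: 50.5
tcp_pos: [0.5976, -0.1232, 0.2054]
ee_rot: [[-1.0, 0.001, -0.008], [0.001, 0.998, 0.063], [0.008, 0.063, -0.998]]
wrist_force: [-0.5, 0.2, 1.0]
gripper_width: 0.004
gripper_force: 0.5
```

The large's rim shows at TCP ≈ 0.597 and the medium's at ≈ 0.593, so the medium may be about 3 mm short of bottom. I'll push on the medium's rim directly, a little harder.

Request:
jog_arm(increments=[[0.8,0,0,0],[0.8,0,0,0],[0,0.94,0.06,0],[0,0.94,0.06,0],[0,0.94,0.06,0],[0,0.94,0.06,0],[0,0,0,0],[0,0,0,0]], grip=87)

```text
time_s: 51.3
tcp_pos: [0.566, -0.0476, 0.2057]
ee_rot: [[-1.0, 0.0, -0.007], [-0.0, 0.998, 0.062], [0.007, 0.062, -0.998]]
wrist_force: [0.0, -0.4, -0.5]
gripper_width: 0.647
gripper_force: 0.0
```

Request:
jog_arm(increments=[[-0.5,0,0,0],[-0.5,0,0,0],[-0.2,0,0,0],[-0.1,0,0,0],[-0.05,0,0,0],[0,0,0,0]])

```text
time_s: 51.9
tcp_pos: [0.5928, -0.048, 0.2053]
ee_rot: [[-1.0, 0.001, -0.008], [0.001, 0.998, 0.062], [0.008, 0.062, -0.998]]
wrist_force: [0.4, -1.1, -0.2]
gripper_width: 0.995
gripper_force: 0.2
```

Request:
jog_arm(increments=[[-0.1,0,0,0],[0,0,0,0]])

```text
time_s: 52.1
tcp_pos: [0.5946, -0.0478, 0.2054]
ee_rot: [[-1.0, 0.001, -0.008], [0.001, 0.998, 0.062], [0.008, 0.062, -0.998]]
wrist_force: [-0.9, 0.2, 1.2]
gripper_width: 0.996
gripper_force: 0.9
```

Request:
jog_arm(increments=[[-0.2,0,0,0],[-0.2,0,0,0],[-0.2,0,0,0],[0,0,0,0],[0,0,0,0]])

```text
time_s: 52.6
tcp_pos: [0.5989, -0.0482, 0.2034]
ee_rot: [[-0.999, 0.004, -0.035], [0.001, 0.998, 0.062], [0.035, 0.062, -0.997]]
wrist_force: [-24.1, 2.3, 13.5]
gripper_width: 0.998
gripper_force: 12.2
```

Request:
jog_arm(increments=[[0.2,0,0,0],[0.2,0,0,0],[0.2,0,0,0],[0,0,0,0]])

```text
time_s: 53.0
tcp_pos: [0.5945, -0.0478, 0.2056]
ee_rot: [[-1.0, 0.001, -0.008], [0.0, 0.998, 0.062], [0.008, 0.062, -0.998]]
wrist_force: [-3.7, 0.4, 1.3]
gripper_width: 0.997
gripper_force: 1.5
```

Request:
jog_arm(increments=[[0.15,0,0,0],[-0.05,0,0,0],[0,0,0,0]])

```text
time_s: 53.3
tcp_pos: [0.5933, -0.0477, 0.2056]
ee_rot: [[-1.0, 0.001, -0.006], [0.0, 0.998, 0.063], [0.006, 0.063, -0.998]]
wrist_force: [-0.8, 0.4, 1.7]
gripper_width: 0.997
gripper_force: 0.5
```

At 24 N the rim does not move any further, so the medium is bottomed and about level with the large. I'll retreat clear and hand in.

Request:
jog_arm(increments=[[0.4,0,0,0],[0.8,0,0,0],[1,0,0,0],[0.8,0,-1,0],[0,0,-1,0],[0,0,-1,0],[0,0,-1,0],[1,0,-1,0],[1,0,-1,0],[1,0,-1,0]])

```text
time_s: 54.3
tcp_pos: [0.4729, -0.0566, 0.3468]
ee_rot: [[-1.0, 0.001, -0.006], [0.001, 0.998, 0.063], [0.006, 0.063, -0.998]]
wrist_force: [0.7, 0.7, 0.0]
gripper_width: 0.997
gripper_force: 0.0
```

Request:
jog_arm(increments=[[1,0,-0.5,0],[1,0,0,0],[1,0,0,0],[1,0,0,0],[0,0,0,0]])

```text
time_s: 54.8
tcp_pos: [0.3915, -0.0574, 0.3567]
ee_rot: [[-1.0, 0.001, -0.007], [0.001, 0.998, 0.063], [0.007, 0.063, -0.998]]
wrist_force: [-0.2, -0.3, 0.9]
gripper_width: 1.0
gripper_force: 0.0
```

```bash
python3 - <<'E'
from h import *
a=eyes.capture("scene");b=eyes.capture("top")
print([fit("large",[.663,-.037,0],cams=(c,)) for c in("scene","top")],[fit("batten",[.73,-.029,0],cams=(c,)) for c in("scene","top")])
for n in("mug","saucer","clip"): print(n,[(np.round(d['centre'],3).tolist()) for d in eyes.spot_in("top",n)[:1]])
print(sense()['time_s'],r.finish_job())
E
```

```text
[([np.float64(0.6594), np.float64(-0.0361), 0.31], np.float64(0.061), ['scene']), ([np.float64(0.6673), np.float64(-0.0373), 0.78], np.float64(0.146), ['top'])] [([np.float64(0.7298), np.float64(-0.0273), -0.09], np.float64(0.08), ['scene']), ([np.float64(0.7311), np.float64(-0.0291), 0.0], np.float64(0.59), ['top'])]
mug [[0.693, 0.225, 0.033]]
saucer [[0.65, -0.257, 0.013]]
clip [[0.592, 0.319, 0.01]]
the job is handed in; nothing more can be done
55.25 None
```

I handed the job in at 55 s: the three canisters are nested on their sides with the large's foot against the batten and the mug, saucer and clip unmoved, though touch readings put the medium's rim about 3 mm proud of the large's rather than 1 mm (it did not move under a 24 N push) and the small's final seating was not re-checked after that push.

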